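# Tighten the recessed spindle nut with the long box key

## Task

Take the larger of the two long box keys out of its wooden stand, reach down the spindle housing and feel it onto the hex nut at the bottom until it is fully seated, then turn the nut clockwise until it comes up against its stop, without pressing hard or wringing the spindle further. Then draw the key out and stand it upright back in the stand it came from, leaving everything else where it is.

Things in the scene. Friction and masses are not known exactly. Their poses are not given: they have to be found in the camera images.
- housing: Fixed aluminium spindle housing, 118 mm tall, on a 116 mm square flange; origin at the centre of its underside, z up along the bore's axis. Round bore: 59 mm diameter from 104 down to 52 mm height, tapering to 56 mm from 42 mm down to its floor at 12 mm; flared to 73 mm at the mouth (rim 95 mm across outside). A hex nut sits on the axis at the bottom.
- nut_seat (a point): Point on the bore's axis at the height of the nut's top, 34.5 mm above the housing's underside (fixed to the housing: does not turn with the nut). Hex nut 36 mm across flats, 41.6 mm across corners, the top falls 2 mm from a 32 mm circle to the hexagon's edges. How its hexagon is turned at the start is random and follows from no reading: find it by feel; it repeats every 60 degrees.
- nut (a joint): Turn of the nut on the spindle, rad, grows as it is tightened (clockwise from above); hard stop at 1.8, where it is tight. It starts 0.5 to 1.1 short of that. It turns stiffly (0.3 N m) and stays where it is left.
- spindle (a joint): Angle by which the spindle gives, clockwise from above, rad, against its spring (2 N m per rad, 0 when free). Turning the nut winds it up by about 0.15; when the nut is on its stop further turning winds it on. More than 0.45 is over-tightened. It springs back when the key is let go, turning nut and key back with it.
- box_key: Larger box key, loose, steel, 165 mm long, 0.3 to 0.6 kg, upright in its stand; origin at the centre of its open lower end, z up. Lower end: hexagonal tube, inside 37.2 mm across flats (two face its +x, -x) and 15 mm deep, outside 53 mm. Fully seated its origin is 19.5 mm above the housing's underside; resting unseated on the nut, 32.5 to 34 mm.
- box_key_grip (a point): Centre of the larger key's flat grip, on its axis 148 mm above its lower end; the grip is 22 mm thick along the key's y, 44 mm wide along its x and 34 mm tall, on a 19 mm shaft.
- key_stand: Wooden stand of the larger key, 95 x 95 x 30 mm, fixed; origin at the centre of its underside. Round pocket in the middle, 58 mm diameter, chamfered by 3 mm, its floor 8 mm above the underside.
- small_key: The smaller box key, 135 mm long (36 mm across its lower end, grip 18 x 34 mm), standing upright in a wooden stand of its own of the same size; origin at the centre of its lower end. It does not fit the nut: leave it.
- calliper: Sliding calliper, 84 x 200 x 12 mm, lying behind the housing; bystander.
- glasses_case: Glasses case, 62 x 106 x 40 mm; bystander.
- ear_muffs: Ear defenders, 122 x 141 x 68 mm; bystander.
- spanner: Open-end spanner, 28 x 139 x 5 mm, at the near edge; bystander.
- pencil: Flat carpenter's pencil, 12 x 152 x 8 mm, at the near edge; bystander.
- sample: Wooden test piece with a pocket, 45 x 120 x 21 mm, at the near edge; bystander.
- earplug_box: Small upright box, 36 x 56 x 70 mm; bystander.
Things that resemble listed ones, but are neither listed nor needed, are in the scene too. What is shaped like the box_key but red is not meant.

How it is judged:
By the outcome, as a careful person would: the job done as asked, in the order asked, and still so for the second after the job is handed in, with the robot touching nothing.
It also fails if it takes over 72 s, if anything falls off the work surface, if the arm or the gripper's body presses on something with over 40 N, if the wrist force passes 120 N, or if a joint passes its speed limit or range.

## Robot

A 6-joint arm with a two-finger parallel gripper is mounted at the origin on a cart in front of the work surface, level with it; the furniture and walls round the work are solid. World frame = base frame: x ahead of the robot, y to its left, z up, the work surface at z = 0. Lengths are in mm, angles in degrees, forces in N, time in s.
With the tool pointing down it reaches from about 375 to 750 mm from the base axis. Payload 9 kg.
Tool frame: the origin (TCP) lies midway between the tips of the shut fingers; the grasp point (between the pads) lies 19 mm behind it; z points along the fingers, y is the line along which they close (so a half turn about z gives the same grasp; the last joint's range is limited). The gripper opens to 85 mm and grips with 20 to 120 N. Pads are 22 mm wide; open, the fingers measure 114 mm over their backs; the gripper's body (76 mm by 85 mm) begins 54 mm behind the grasp point. The pads swing forward as they close: fully open they stand 13 mm farther back than shut.
Start: joints at [52.099, 5.964, 5.575, 89.605, 0, 77.527], TCP at [257.633, 541.906, 231.331] pointing down, gripper open.
Joint ranges: [-171.21, 171.21], [-48.23, 106.86], [-62.78, 66.21], [-105.2, 120.99], [-86.42, 89.51], [-180, 180]. Speed limits (degrees/s): [127.2, 127.2, 147.25, 180, 180, 180].

## Interface

Orientations are given as a 3x3 rotation matrix whose columns are the frame's x, y, z axes.
In Python, from bench import telemetry, cams, job_done gives the robot as it stands.
- The arm moves only by the tool drive_tool, never from a script. Its argument "series" is one flat list of numbers, 7 for each row, row after row: the shift along the tool's x, y, z in m, then the turn, a rotation vector about the tool's x, y, z in rad, then the finger opening in m, from 0 to 0.0854. A call has exactly 10 rows; each row is the pose to reach, as a shift and turn from the pose commanded when the call began, along the tool's axes at that moment; what a row does not reach only later rows make up. A row lasts 1/10 s, in which the tool goes at most 50 mm and 8.59 degrees, less where a joint would pass 70% of its speed; a pose out of reach is approached as far as the arm can. A call with a gripper value outside its range is refused whole. The fingers move at their own pace and stop on an object; "grip_force" is the grip in N (left out, the last holds). Time passes only in rows, so rows that repeat a pose let the fingers close, or fill a call up. It gives the time, the measured TCP pose, the force, the opening and the grip force at its end, in the units of the state.
- telemetry.get_obs(): the state, without advancing time (a new reading comes with each control period).
- cams.grab_frame(name): name is "scene" or "top" or "wrist"; returns the picture (480x640x3 uint8, red, green, blue); there is no depth.
- cams.camera_model(name): a dict with "fx", "fy", "cx", "cy" (pixels), "eye" and "attitude" of the camera in the world; the wrist camera has in their place "T_tool_cam" (4x4, takes a point from camera to tool coordinates, whose origin is the TCP and whose axes are the flange's). Camera axes: x right, y up, looking along -z (the intrinsics and any distortion apply to the point x, -y, -z); pixel columns grow to the right and rows downward; lengths in mm; the calibration is good to about 2 mm. A picture is of the moment at which its call begins: read the wrist's pose just before it. camera_model takes no time and is no camera call.
- job_done(): hands the job in; it is judged then, once.
The state is a dict: "time": time; "joints": joint angles; "qvel": joint speeds; "joint_torque": joint torques, N m; "tcp_pos": TCP position; "orientation": TCP orientation; "ft_force": force on the tool from outside, world axes, zero at the start; "wrist_torque": the same for the moment, N m; "grip_width": finger opening in mm; "grasp_force": force on a finger pad.
Only numpy, scipy, OpenCV 4.12 (cv2) and the standard library are available. Lean on these libraries where they do the work, as an engineer would, in place of code of your own. Each camera call takes 0.05 s, during which the arm holds its last target. There are 200 camera calls.

## Working session

There is one attempt and no reset: what is moved stays moved. The work goes in short steps, Python scripts to look and compute and a tool call to move; the robot and the scene stay as the last step left them, time stands still between calls to the robot, and variables do not carry over. Pictures are saved under pics/ and viewed, at most 10 in all, crops included, and the job is handed in when it is done.

Besides the shell and the picture viewer there is one more tool, called as name(argument=value, ...) on one line, values as JSON. drive_tool: Moves the arm, as the interface text tells. Its arguments: {"type":"object","properties":{"series":{"type":"array","items":{"type":"number"}},"grip_force":{"type":"number"}},"required":["series"]}

```bash
mkdir -p pics; ls
python3 - <<'E'
from bench import telemetry, cams
import cv2
print(telemetry.get_obs())
for n in ("scene","top"):
    im=cams.grab_frame(n); cv2.imwrite(f"pics/{n}0.png",im[:,:,::-1]); print(n,cams.camera_model(n))
print(cams.camera_model("wrist"))
E
```

```text
pics
{'time': 0.0, 'joints': array([ 5.20998511e+01,  6.00050052e+00,  5.52598800e+00,  8.96056519e+01,
       -1.51926507e-03,  7.75274571e+01]), 'qvel': array([ 0.01200491, -0.0191471 ,  0.06000778,  0.13931005,  0.0739475 ,
       -0.03512214]), 'joint_torque': array([ 9.18180085e-04, -5.56927693e+01,  5.03649116e+01,  1.68912322e-02,
       -3.39515782e-04,  6.26124731e-06]), 'tcp_pos': array([257.3931153 , 541.59736738, 230.4928168 ]), 'orientation': array([[-9.03128413e-01,  4.29369732e-01, -8.38546140e-04],
       [ 4.29370462e-01,  9.03127760e-01, -1.12031994e-03],
       [ 2.76282827e-04, -1.37183971e-03, -9.99999021e-01]]), 'ft_force': array([-0.38433129, -0.17231468,  0.40949043]), 'wrist_torque': array([ 0.03288097, -0.05660628,  0.00145207]), 'grasp_force': 0.0, 'grip_width': 85.19235205625446}
scene {'fx': 503.5855298951739, 'fy': 503.5855298951739, 'cx': 318.9932370409607, 'cy': 244.13468545521866, 'eye': array([137.56865189, 344.47049473, 954.85559409]), 'attitude': array([[-0.70487252,  0.57694326, -0.41266356],
       [-0.70933314, -0.57240159,  0.41134283],
       [ 0.00111219,  0.58266019,  0.81271512]])}
top {'fx': 446.9229523679417, 'fy': 446.9229523679417, 'cx': 311.1113061936036, 'cy': 246.59210689360955, 'eye': array([ 356.83240945,  -32.57781471, 1021.89119396]), 'attitude': array([[-0.10809894,  0.97176145, -0.20974821],
       [-0.99413614, -0.10506634,  0.02558136],
       [ 0.00282151,  0.21128359,  0.97742073]])}
{'fx': 399.38277856529345, 'fy': 399.38277856529345, 'cx': 325.06667098433167, 'cy': 240.63029039266942, 'T_tool_cam': array([[ 5.82690362e-04,  9.57189777e-01,  2.89460517e-01,
         7.39334539e+01],
       [ 9.99999537e-01, -7.79499864e-04,  5.64633861e-04,
         1.27739369e-02],
       [ 7.66096192e-04,  2.89460053e-01, -9.57189788e-01,
        -1.41766129e+02],
       [ 0.00000000e+00,  0.00000000e+00,  0.00000000e+00,
         1.00000000e+00]])}
```

View pics/top0.png

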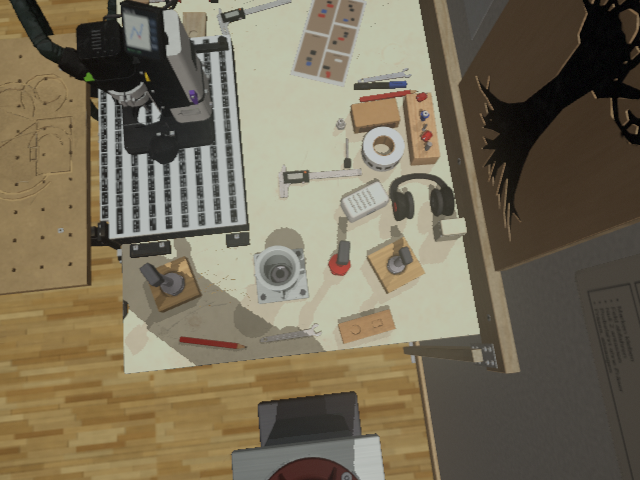

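View pics/scene0.png

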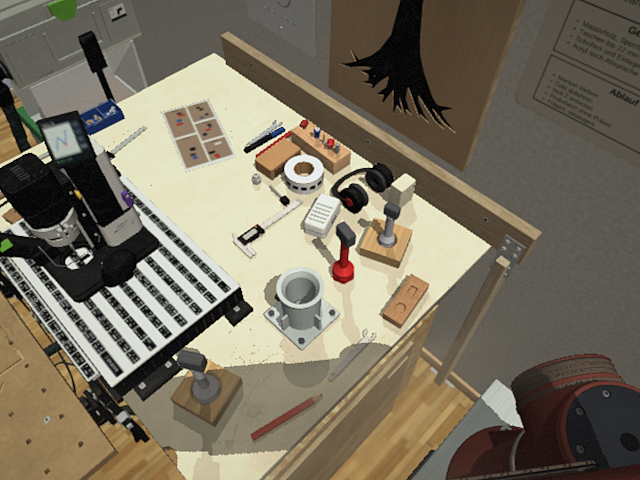

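The top view shows the left stand at (172,285) with the thicker key, so that is the larger one. The housing is at (280,272), the red decoy at (341,258) and the smaller key at (397,263). I'll enlarge crops to measure.

Run:
```python
import cv2,numpy as np
t=cv2.imread("pics/top0.png"); s=cv2.imread("pics/scene0.png")
def c(im,x,y,w,h): return cv2.resize(im[y:y+h,x:x+w],(400,300),interpolation=cv2.INTER_CUBIC)
# scale 4: 100x75
o=np.vstack([np.hstack([c(t,125,247,100,75),c(t,235,235,100,75)]),np.hstack([c(s,160,342,100,75),c(s,255,262,100,75)])])
cv2.imwrite("pics/crop1.png",o)
```

```text
(no output)
```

View pics/crop1.png

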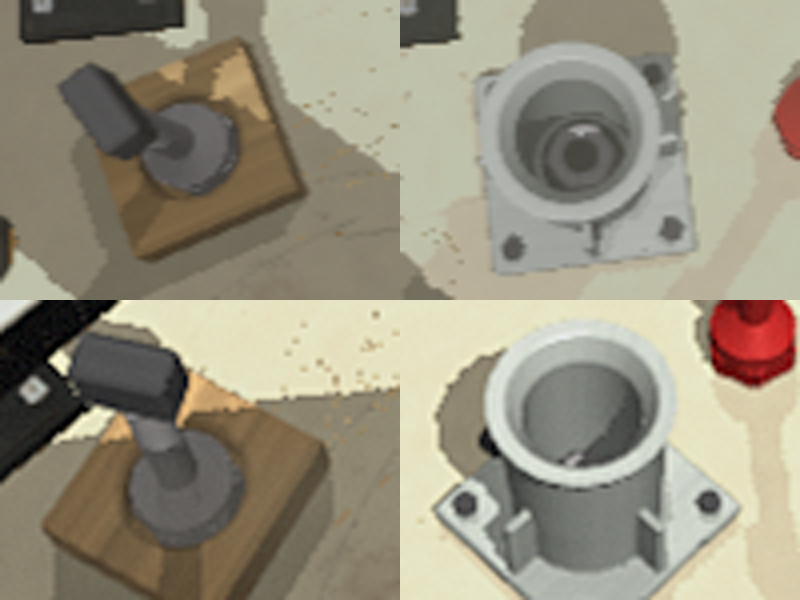

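```bash
cat > h.py <<'E'
import numpy as np
from bench import telemetry, cams
def cam(n,obs=None):
    m=cams.camera_model(n)
    if n!="wrist": return m,np.array(m["eye"]),np.array(m["attitude"])
    T=m["T_tool_cam"]; R=obs["orientation"]; return m,obs["tcp_pos"]+R@T[:3,3],R@T[:3,:3]
def ray(c,u,v):
    m,e,A=c; d=A@np.array([(u-m["cx"])/m["fx"],-(v-m["cy"])/m["fy"],-1.]); return e,d
def at(c,u,v,z):
    e,d=ray(c,u,v); return (e+d*(z-e[2])/d[2])[:2]
def proj(c,P):
    m,e,A=c; q=(np.atleast_2d(P)-e)@A; q=q*[1,-1,-1]
    return np.c_[m["cx"]+m["fx"]*q[:,0]/q[:,2], m["cy"]+m["fy"]*q[:,1]/q[:,2]]
E
python3 - <<'E'
from h import *
t=cam("top");s=cam("scene")
T=lambda x,y,z:at(t,125+x/4,247+y/4,z).round(1)
S=lambda x,y,z:at(s,160+x/4,342+(y-300)/4,z).round(1)
print("housing",at(t,277.75,267.75,118),at(s,300.1,287.8,118))
print("stand T",T(240,40,30),T(140,257,30),T(303,185,30), T(190,149,30))
print("stand S",S(45,520,30),S(325,445,30),S(185,483,30))
for p in [(60,85),(92,63),(120,160),(152,138)]: print("grip",T(*p,173))
print("key hex T",T(190,148,35),"S",S(187,490,35))
E
```

```text
housing [514.077215    16.47880052] [514.74219408  19.62891341]
stand T [576.4 227.1] [460.8 287.7] [490.7 196.4] [517.5 257.8]
stand S [552.7 316.9] [489.  201.7] [521.  260.1]
grip [532.  276.6]
grip [541.1 261. ]
grip [492.7 249.3]
grip [501.6 233.7]
key hex T [517.3 256.3] S [515.6 262. ]
```

drive_tool(series=[-0.018, -0.007, -0.004, 0, 0, -0.05, 0.085, -0.053, -0.022, -0.008, 0, 0, -0.15, 0.085, -0.1, -0.041, -0.012, 0, 0, -0.28, 0.085, -0.15, -0.061, -0.016, 0, 0, -0.42, 0.085, -0.2, -0.081, -0.02, 0, 0, -0.56, 0.085, -0.25, -0.101, -0.024, 0, 0, -0.7, 0.085, -0.298, -0.12, -0.027, 0, 0, -0.84, 0.085, -0.335, -0.136, -0.03, 0, 0, -0.96, 0.085, -0.356, -0.144, -0.03, 0, 0, -1.05, 0.085, -0.356, -0.144, -0.03, 0, 0, -1.05, 0.085])

```text
time: 1.1
tcp_pos: [520.1, 255.1, 260.5]
orientation: [[-0.823, -0.568, -0.0], [-0.568, 0.823, -0.001], [0.001, -0.001, -1.0]]
ft_force: [-0.2, 0.7, -0.5]
grip_width: 85.1
grasp_force: 0.0
```

Run:
```python
from h import *
import cv2
o=telemetry.get_obs(); np.save("o1.npy",o,allow_pickle=True)
im=cams.grab_frame("wrist"); cv2.imwrite("pics/w1.png",im[:,:,::-1])
print(o["tcp_pos"],o["orientation"].round(4),o["joints"].round(1),o["ft_force"].round(1))
```

```text
[520.07798643 255.12254846 260.49623884] [[-8.228e-01 -5.683e-01 -2.000e-04]
 [-5.683e-01  8.228e-01 -1.100e-03]
 [ 7.000e-04 -8.000e-04 -1.000e+00]] [ 13.2   2.9   5.4  92.5  -0.1 -21.4] [-0.2  0.7 -0.5]
```

View pics/w1.png

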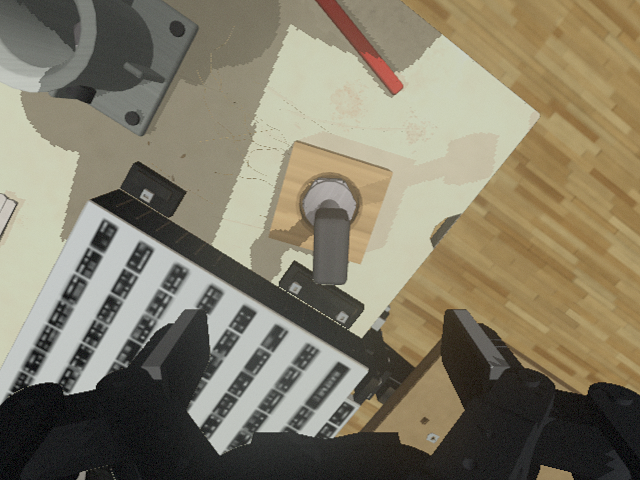

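Run:
```python
import cv2
im=cv2.imread("pics/w1.png")
cv2.imwrite("pics/w1c.png",cv2.resize(im[135:295,255:405],(750,800))[:, :] if 0 else cv2.resize(im[140:290,250:410],(640,600),interpolation=cv2.INTER_CUBIC))
```

```text
(no output)
```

View pics/w1c.png

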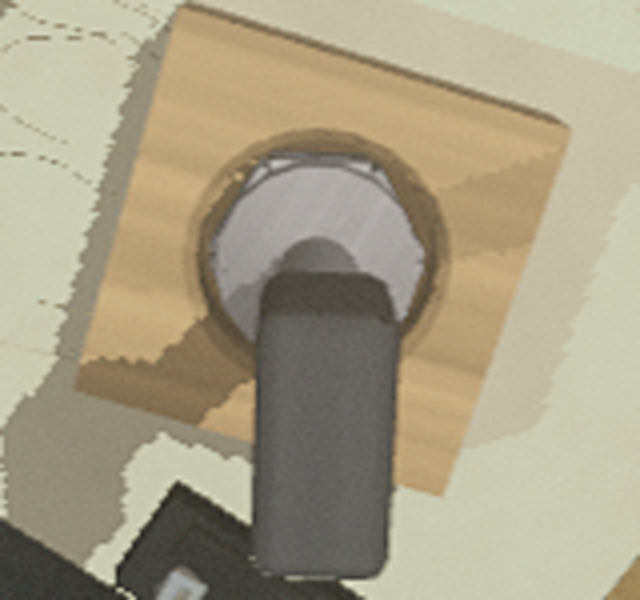

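Run:
```python
from h import *
o=np.load("o1.npy",allow_pickle=True).item(); w=cam("wrist",o); R=o["orientation"]
f=lambda x,y,z:at(w,250+x/4,140+y/4,z)
g=f(325,445,173); print("grip",g,"stand",f(318,254,30))
d=f(330,315,173)-f(320,574,173); print("len",np.linalg.norm(d),"yaw x",np.degrees(np.arctan2(d[1],d[0])),"tool x yaw",np.degrees(np.arctan2(R[1,0],R[0,0])))
for z in (60,70,): 
  # housing: flange bolts in wrist image unaffected
  pass
cs=[f(*p,30) for p in [(185,8),(568,125),(443,495),(75,388)]]; print([np.linalg.norm(cs[i]-cs[i-1]).round(1) for i in range(4)])
dd=R.T@np.r_[g-o["tcp_pos"][:2],0]; print("shift tool",dd)
```

```text
grip [519.54646308 259.34979252] stand [519.0508609  259.37229913]
len 41.23919284782084 yaw x -147.18289604235054 tool x yaw -145.3709803629297
[np.float64(94.1), np.float64(91.9), np.float64(94.7), np.float64(94.2)]
shift tool [-1.96481234  3.78042349 -0.00448765]
```

drive_tool(series=[-0.002, 0.0038, 0.01, 0, 0, 0.032, 0.085, -0.002, 0.0038, 0.035, 0, 0, 0.032, 0.085, -0.002, 0.0038, 0.065, 0, 0, 0.032, 0.07, -0.002, 0.0038, 0.095, 0, 0, 0.032, 0.06, -0.002, 0.0038, 0.115, 0, 0, 0.032, 0.05, -0.002, 0.0038, 0.1245, 0, 0, 0.032, 0.045, -0.002, 0.0038, 0.1245, 0, 0, 0.032, 0.04, -0.002, 0.0038, 0.1245, 0, 0, 0.032, 0.03, -0.002, 0.0038, 0.1245, 0, 0, 0.032, 0.01, -0.002, 0.0038, 0.1245, 0, 0, 0.032, 0.005], grip_force=80)

```text
time: 2.15
tcp_pos: [517.7, 263.4, 138.3]
orientation: [[-0.84, -0.543, 0.002], [-0.543, 0.84, 0.0], [-0.002, -0.001, -1.0]]
ft_force: [1.2, -1.9, 2.6]
grip_width: 21.0
grasp_force: 81.0
```

drive_tool(series=[0, 0, 0, 0, 0, 0, 0.04, 0, 0, 0, 0, 0, 0, 0.04, 0, -0.002, 0, 0, 0, 0, 0.04, 0, -0.0043, 0, 0, 0, 0, 0.04, 0, -0.0043, 0.001, 0, 0, 0, 0.04, 0, -0.0043, 0.001, 0, 0, 0, 0.04, 0, -0.0043, 0.001, 0, 0, 0, 0.03, 0, -0.0043, 0.001, 0, 0, 0, 0.015, 0, -0.0043, 0.001, 0, 0, 0, 0.005, 0, -0.0043, 0.001, 0, 0, 0, 0.005], grip_force=100)

```text
time: 3.15
tcp_pos: [519.1, 259.9, 135.9]
orientation: [[-0.84, -0.543, 0.0], [-0.543, 0.84, 0.0], [-0.0, 0.0, -1.0]]
ft_force: [-1.2, 2.1, 1.4]
grip_width: 21.0
grasp_force: 98.8
```

Run:
```python
from h import *
import cv2
o=telemetry.get_obs(); np.save("o2.npy",o,allow_pickle=True)
print(o["tcp_pos"],o["ft_force"].round(1),o["wrist_torque"].round(2),o["grip_width"],o["orientation"].round(4))
a=cams.grab_frame("wrist"); b=cams.grab_frame("scene")
a=cv2.resize(a[130:430,200:460],(520,600),interpolation=cv2.INTER_CUBIC); b=cv2.resize(b[320:420,150:197+3],(280,560));
cv2.imwrite("pics/w2.png",a[:,:,::-1])
```

```text
[519.07113816 259.88527678 135.91789898] [-1.2  2.1  1.4] [ 0.51  0.24 -0.07] 20.97328894288987 [[-8.395e-01 -5.433e-01  0.000e+00]
 [-5.433e-01  8.395e-01  5.000e-04]
 [-3.000e-04  4.000e-04 -1.000e+00]]
```

View pics/w2.png

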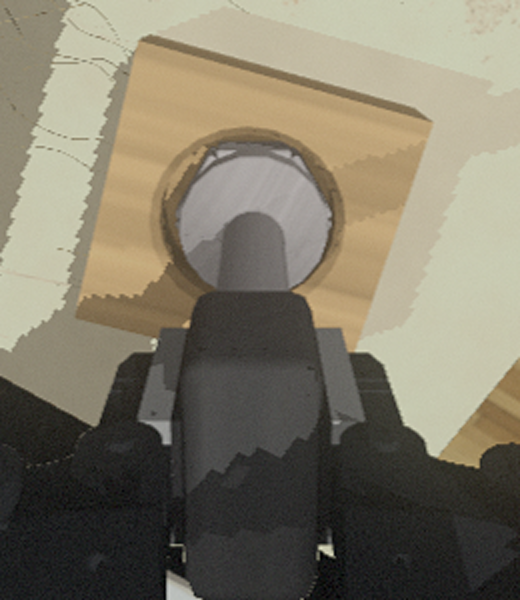

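drive_tool(series=[0, 0, -0.008, 0, 0, 0, 0.005, 0, 0, -0.03, 0, 0, 0, 0.005, 0, 0, -0.06, 0, 0, 0, 0.005, 0, 0, -0.09, 0, 0, 0, 0.005, 0, 0, -0.117, 0, 0, 0, 0.005, 0, 0, -0.132, 0, 0, 0, 0.005, 0.007, -0.01, -0.135, 0, 0, 0, 0.005, 0.02, -0.03, -0.135, 0, 0, 0, 0.005, 0.036, -0.054, -0.135, 0, 0, 0, 0.005, 0.052, -0.077, -0.135, 0, 0, 0, 0.005])

```text
time: 4.25
tcp_pos: [516.6, 165.0, 269.5]
orientation: [[-0.84, -0.543, -0.002], [-0.543, 0.84, -0.001], [0.002, 0.0, -1.0]]
ft_force: [-0.1, 1.3, -5.9]
grip_width: 20.9
grasp_force: 98.7
```

drive_tool(series=[0.016, -0.024, 0, 0, 0, 0, 0.005, 0.032, -0.048, 0, 0, 0, 0, 0.005, 0.048, -0.072, 0, 0, 0, 0, 0.005, 0.062, -0.093, 0, 0, 0, 0, 0.005, 0.073, -0.109, 0, 0, 0, 0, 0.005, 0.08, -0.119, 0, 0, 0, 0, 0.005, 0.0833, -0.1236, 0, 0, 0, 0, 0.005, 0.0833, -0.1236, 0, 0, 0, 0, 0.005, 0.0833, -0.1236, 0, 0, 0, 0, 0.005, 0.0833, -0.1236, 0, 0, 0, 0, 0.005])

```text
time: 5.25
tcp_pos: [514.5, 18.5, 270.8]
orientation: [[-0.839, -0.544, -0.0], [-0.544, 0.839, 0.0], [-0.0, 0.0, -1.0]]
ft_force: [-0.1, -0.3, -6.4]
grip_width: 21.1
grasp_force: 98.5
```

Run:
```python
from h import *
import cv2
o=telemetry.get_obs(); np.save("o3.npy",o,allow_pickle=True)
print(o["time"],o["tcp_pos"],o["joints"].round(1),o["ft_force"].round(1),o["wrist_torque"].round(2),o["grip_width"],o["orientation"].round(4))
a=cams.grab_frame("wrist"); cv2.imwrite("pics/w3.png",a[:,:,::-1])
```

```text
5.25 [514.45197898  18.48550815 270.77208511] [-12.5  -8.2  -4.3  93.9   0.  -45.5] [-0.1 -0.3 -6.4] [-0.04  0.04 -0.01] 21.133047438333598 [[-8.391e-01 -5.440e-01 -0.000e+00]
 [-5.440e-01  8.391e-01  3.000e-04]
 [-1.000e-04  2.000e-04 -1.000e+00]]
```

View pics/w3.png

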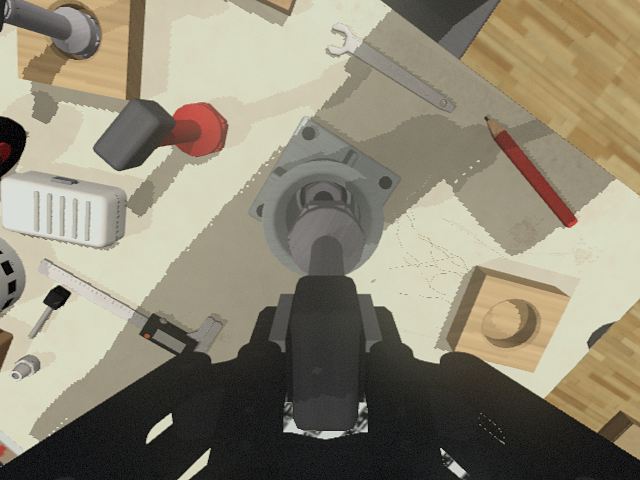

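Run:
```python
from h import *
o=np.load("o3.npy",allow_pickle=True).item(); w=cam("wrist",o)
a=np.linspace(0,2*np.pi,181)
for c in [(514.5,18.5)]:
    p=proj(w,np.c_[c[0]+47.5*np.cos(a),c[1]+47.5*np.sin(a),0*a+118]); print(c,p.min(0),p.max(0))
    k=np.r_[o["tcp_pos"][:2],270.8-128]
    p=proj(w,np.c_[k[0]+26.5*np.cos(a),k[1]+26.5*np.sin(a),0*a+k[2]]); print("key low",p.min(0),p.max(0))
import cv2
im=cv2.imread("pics/w3.png"); cv2.imwrite("pics/w3c.png",cv2.resize(im[110:285,235:410],(600,600),interpolation=cv2.INTER_CUBIC))
```

```text
(514.5, 18.5) [262.28726637 158.13025117] [387.49838041 279.82073089]
key low [287.02407772 192.74723443] [362.76342335 265.84135153]
```

View pics/w3c.png

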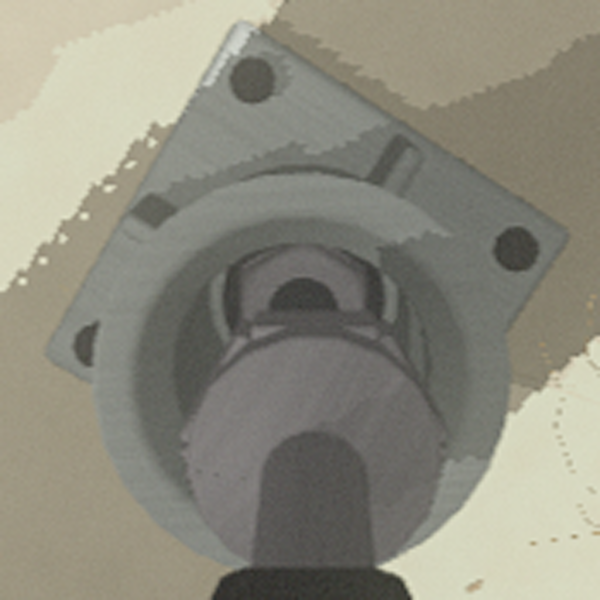

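drive_tool(series=[0, -0.0012, 0.006, 0, 0, 0, 0.005, 0, -0.0012, 0.018, 0, 0, 0, 0.005, 0, -0.0012, 0.032, 0, 0, 0, 0.005, 0, -0.0012, 0.046, 0, 0, 0, 0.005, 0, -0.0012, 0.06, 0, 0, 0, 0.005, 0, -0.0012, 0.072, 0, 0, 0, 0.005, 0, -0.0012, 0.08, 0, 0, 0, 0.005, 0, -0.0012, 0.085, 0, 0, 0, 0.005, 0, -0.0012, 0.088, 0, 0, 0, 0.005, 0, -0.0012, 0.088, 0, 0, 0, 0.005])

```text
time: 6.3
tcp_pos: [515.2, 16.7, 182.7]
orientation: [[-0.84, -0.543, 0.0], [-0.543, 0.84, 0.0], [-0.0, -0.0, -1.0]]
ft_force: [0.7, -0.3, -5.4]
grip_width: 21.0
grasp_force: 98.4
```

```bash
cat > st.py <<'E'
from h import *
o=telemetry.get_obs();R=o["orientation"]
print(o["time"],o["tcp_pos"].round(2),"F",o["ft_force"].round(1),"Ftool",(R.T@o["ft_force"]).round(1),"M",o["wrist_torque"].round(2),"Mtool",(R.T@o["wrist_torque"]).round(2),"yaw",np.degrees(np.arctan2(R[1,1],R[0,1])).round(2),"tilt",R[:,2].round(4),"q6",o["joints"][5].round(1),"keyz",(o["tcp_pos"][2]-127.9).round(2),o["grip_width"].round(1))
E
python3 st.py
```

```text
Traceback (most recent call last):
  File "st.py", line 3, in <module>
    print(o["time"],o["tcp_pos"].round(2),"F",o["ft_force"].round(1),"Ftool",(R.T@o["ft_force"]).round(1),"M",o["wrist_torque"].round(2),"Mtool",(R.T@o["wrist_torque"]).round(2),"yaw",np.degrees(np.arctan2(R[1,1],R[0,1])).round(2),"tilt",R[:,2].round(4),"q6",o["joints"][5].round(1),"keyz",(o["tcp_pos"][2]-127.9).round(2),o["grip_width"].round(1))
                                                                                                                                                                                                                                                                                                                                   ^^^^^^^^^^^^^^^^^^^^^
AttributeError: 'float' object has no attribute 'round'
```

drive_tool(series=[0, 0, 0.002, 0, 0, 0, 0.005, 0, 0, 0.005, 0, 0, 0, 0.005, 0, 0, 0.008, 0, 0, 0, 0.005, 0, 0, 0.011, 0, 0, 0, 0.005, 0, 0, 0.014, 0, 0, 0, 0.005, 0, 0, 0.016, 0, 0, 0, 0.005, 0, 0, 0.017, 0, 0, 0, 0.005, 0, 0, 0.018, 0, 0, 0, 0.005, 0, 0, 0.018, 0, 0, 0, 0.005, 0, 0, 0.018, 0, 0, 0, 0.005])

```text
time: 7.3
tcp_pos: [515.2, 16.7, 164.9]
orientation: [[-0.84, -0.543, 0.0], [-0.543, 0.84, 0.0], [-0.0, -0.0, -1.0]]
ft_force: [-0.3, 1.2, -6.5]
grip_width: 21.0
grasp_force: 98.4
```

```bash
sed -i 's/(o\["tcp_pos"\]\[2\]-127.9).round(2),o\["grip_width"\].round(1)/round(float(o["tcp_pos"][2])-127.9,2)/' st.py; python3 st.py
```

```text
7.3 [515.17  16.71 164.89] F [-0.3  1.2 -6.5] Ftool [-0.4  1.2  6.5] M [-0.02 -0.01  0.05] Mtool [ 0.02  0.01 -0.05] yaw 122.9 tilt [ 1.e-04  0.e+00 -1.e+00] q6 -45.6 keyz 36.99
```

drive_tool(series=[0, 0, 0.001, 0, 0, 0, 0.005, 0, 0, 0.002, 0, 0, 0, 0.005, 0, 0, 0.0025, 0, 0, 0, 0.005, 0, 0, 0.003, 0, 0, 0, 0.005, 0, 0, 0.0035, 0, 0, 0, 0.005, 0, 0, 0.004, 0, 0, 0, 0.005, 0, 0, 0.004, 0, 0, 0, 0.005, 0, 0, 0.004, 0, 0, 0, 0.005, 0, 0, 0.004, 0, 0, 0, 0.005, 0, 0, 0.004, 0, 0, 0, 0.005])

```text
time: 8.3
tcp_pos: [515.3, 16.7, 161.1]
orientation: [[-0.84, -0.543, 0.001], [-0.543, 0.84, -0.0], [-0.0, -0.0, -1.0]]
ft_force: [-0.4, 0.3, 1.9]
grip_width: 20.5
grasp_force: 99.0
```

```bash
python3 st.py
```

```text
8.3 [515.31  16.7  161.12] F [-0.4  0.3  1.9] Ftool [ 0.2  0.5 -1.9] M [-0.02  0.24  0.01] Mtool [-0.12  0.21 -0.01] yaw 122.9 tilt [ 6.e-04 -1.e-04 -1.e+00] q6 -45.6 keyz 33.22
```

drive_tool(series=[0, 0, 0, 0, 0, 0.02, 0.005, 0, 0, 0, 0, 0, 0.04, 0.005, 0, 0, 0, 0, 0, 0.06, 0.005, 0, 0, 0, 0, 0, 0.08, 0.005, 0, 0, 0, 0, 0, 0.1, 0.005, 0, 0, 0, 0, 0, 0.12, 0.005, 0, 0, 0, 0, 0, 0.14, 0.005, 0, 0, 0, 0, 0, 0.16, 0.005, 0, 0, 0, 0, 0, 0.175, 0.005, 0, 0, 0, 0, 0, 0.175, 0.005])

```text
time: 9.3
tcp_pos: [515.1, 16.6, 160.8]
orientation: [[-0.922, -0.388, 0.0], [-0.388, 0.922, -0.0], [0.0, -0.0, -1.0]]
ft_force: [1.3, -2.9, -0.6]
grip_width: 20.9
grasp_force: 99.5
```

```bash
python3 st.py
```

```text
9.3 [515.14  16.61 160.82] F [ 1.3 -2.9 -0.6] Ftool [-0.  -3.1  0.6] M [-1.16 -0.12  0.1 ] Mtool [ 1.11  0.34 -0.1 ] yaw 112.83 tilt [ 0.e+00 -2.e-04 -1.e+00] q6 -35.5 keyz 32.92
```

drive_tool(series=[0, 0, 0.0002, 0, 0, 0.02, 0.005, 0, 0, 0.0003, 0, 0, 0.04, 0.005, 0, 0, 0.0004, 0, 0, 0.06, 0.005, 0, 0, 0.0004, 0, 0, 0.08, 0.005, 0, 0, 0.0004, 0, 0, 0.1, 0.005, 0, 0, 0.0004, 0, 0, 0.12, 0.005, 0, 0, 0.0004, 0, 0, 0.14, 0.005, 0, 0, 0.0004, 0, 0, 0.16, 0.005, 0, 0, 0.0004, 0, 0, 0.175, 0.005, 0, 0, 0.0004, 0, 0, 0.175, 0.005])

```text
time: 10.3
tcp_pos: [515.1, 16.7, 160.4]
orientation: [[-0.975, -0.222, -0.0], [-0.222, 0.975, 0.0], [0.0, 0.0, -1.0]]
ft_force: [-0.1, -4.0, 3.1]
grip_width: 20.7
grasp_force: 99.9
```

```bash
python3 st.py
```

```text
10.3 [515.11  16.73 160.39] F [-0.1 -4.   3.1] Ftool [ 1.  -3.8 -3.1] M [-1.25  0.24  0.08] Mtool [ 1.16  0.51 -0.08] yaw 102.81 tilt [-0.e+00  1.e-04 -1.e+00] q6 -25.5 keyz 32.49
```

drive_tool(series=[0, -0.0005, 0.0002, 0, 0, 0.02, 0.005, 0, -0.0005, 0.0003, 0, 0, 0.04, 0.005, 0, -0.0005, 0.0004, 0, 0, 0.06, 0.005, 0, -0.0005, 0.0004, 0, 0, 0.08, 0.005, 0, -0.0005, 0.0004, 0, 0, 0.1, 0.005, 0, -0.0005, 0.0004, 0, 0, 0.12, 0.005, 0, -0.0005, 0.0004, 0, 0, 0.14, 0.005, 0, -0.0005, 0.0004, 0, 0, 0.16, 0.005, 0, -0.0005, 0.0004, 0, 0, 0.175, 0.005, 0, -0.0005, 0.0004, 0, 0, 0.175, 0.005])

```text
time: 11.3
tcp_pos: [515.0, 16.5, 159.6]
orientation: [[-0.999, -0.049, -0.001], [-0.049, 0.999, 0.001], [0.001, 0.001, -1.0]]
ft_force: [-1.2, 0.5, -5.9]
grip_width: 20.8
grasp_force: 98.5
```

```bash
python3 st.py
```

```text
11.3 [514.97  16.53 159.64] F [-1.2  0.5 -5.9] Ftool [1.2 0.6 5.9] M [ 0.01  0.4  -0.  ] Mtool [-0.03  0.4   0.01] yaw 92.79 tilt [-7.e-04  8.e-04 -1.e+00] q6 -15.5 keyz 31.74
```

drive_tool(series=[0, 0, 0.0004, 0, 0, 0, 0.005, 0, 0, 0.0008, 0, 0, 0, 0.005, 0, 0, 0.0012, 0, 0, 0, 0.005, 0, 0, 0.0015, 0, 0, 0, 0.005, 0, 0, 0.0015, 0, 0, 0, 0.005, 0, 0, 0.0015, 0, 0, 0, 0.005, 0, 0, 0.0015, 0, 0, 0, 0.005, 0, 0, 0.0015, 0, 0, 0, 0.005, 0, 0, 0.0015, 0, 0, 0, 0.005, 0, 0, 0.0015, 0, 0, 0, 0.005])

```text
time: 12.3
tcp_pos: [515.2, 16.3, 158.5]
orientation: [[-0.999, -0.049, -0.0], [-0.049, 0.999, 0.0], [0.0, 0.0, -1.0]]
ft_force: [-2.2, 0.3, -4.1]
grip_width: 20.9
grasp_force: 98.7
```

```bash
python3 st.py
```

```text
12.3 [515.21  16.26 158.47] F [-2.2  0.3 -4.1] Ftool [2.2 0.4 4.1] M [0.11 0.79 0.01] Mtool [-0.15  0.78 -0.01] yaw 92.82 tilt [-0.e+00  1.e-04 -1.e+00] q6 -15.6 keyz 30.57
```

drive_tool(series=[0.0004, 0, 0.0005, 0, 0, 0, 0.005, 0.0004, 0, 0.001, 0, 0, 0, 0.005, 0.0004, 0, 0.0015, 0, 0, 0, 0.005, 0.0004, 0, 0.002, 0, 0, 0, 0.005, 0.0004, 0, 0.0025, 0, 0, 0, 0.005, 0.0004, 0, 0.003, 0, 0, 0, 0.005, 0.0004, 0, 0.0035, 0, 0, 0, 0.005, 0.0004, 0, 0.004, 0, 0, 0, 0.005, 0.0004, 0, 0.004, 0, 0, 0, 0.005, 0.0004, 0, 0.004, 0, 0, 0, 0.005])

```text
time: 13.3
tcp_pos: [514.8, 16.2, 154.4]
orientation: [[-0.999, -0.049, -0.0], [-0.049, 0.999, 0.0], [0.0, 0.0, -1.0]]
ft_force: [-1.7, 0.3, -6.5]
grip_width: 21.3
grasp_force: 98.7
```

```bash
python3 st.py
```

```text
13.3 [514.82  16.24 154.41] F [-1.7  0.3 -6.5] Ftool [1.7 0.4 6.5] M [-0.03  0.47 -0.05] Mtool [0.01 0.47 0.05] yaw 92.82 tilt [-1.e-04  1.e-04 -1.e+00] q6 -15.6 keyz 26.51
```

drive_tool(series=[0.0003, 0, 0.001, 0, 0, 0, 0.005, 0.0003, 0, 0.002, 0, 0, 0, 0.005, 0.0003, 0, 0.003, 0, 0, 0, 0.005, 0.0003, 0, 0.004, 0, 0, 0, 0.005, 0.0003, 0, 0.005, 0, 0, 0, 0.005, 0.0003, 0, 0.006, 0, 0, 0, 0.005, 0.0003, 0, 0.0063, 0, 0, 0, 0.005, 0.0003, 0, 0.0066, 0, 0, 0, 0.005, 0.0003, 0, 0.0069, 0, 0, 0, 0.005, 0.0003, 0, 0.0071, 0, 0, 0, 0.005])

```text
time: 14.3
tcp_pos: [514.6, 16.2, 147.4]
orientation: [[-0.999, -0.049, 0.0], [-0.049, 0.999, 0.0], [-0.0, 0.0, -1.0]]
ft_force: [-1.3, 0.5, -5.7]
grip_width: 20.7
grasp_force: 98.7
```

```bash
python3 st.py
```

```text
14.3 [514.56  16.2  147.39] F [-1.3  0.5 -5.7] Ftool [1.3 0.6 5.7] M [-0.02  0.16 -0.01] Mtool [0.02 0.16 0.01] yaw 92.82 tilt [ 1.e-04  1.e-04 -1.e+00] q6 -15.6 keyz 19.49
```

drive_tool(series=[0, 0, 0.0001, 0, 0, 0, 0.005, 0, 0, 0.0002, 0, 0, 0, 0.005, 0, 0, 0.0003, 0, 0, 0, 0.005, 0, 0, 0.0004, 0, 0, 0, 0.005, 0, 0, 0.0005, 0, 0, 0, 0.005, 0, 0, 0.0005, 0, 0, 0, 0.005, 0, 0, 0.0005, 0, 0, 0, 0.005, 0, 0, 0.0005, 0, 0, 0, 0.005, 0, 0, 0.0005, 0, 0, 0, 0.005, 0, 0, 0.0005, 0, 0, 0, 0.005])

```text
time: 15.3
tcp_pos: [514.7, 16.2, 147.2]
orientation: [[-0.999, -0.049, 0.001], [-0.049, 0.999, -0.0], [-0.001, -0.0, -1.0]]
ft_force: [-1.9, 0.8, 2.8]
grip_width: 21.0
grasp_force: 99.3
```

```bash
python3 st.py
```

```text
15.3 [514.74  16.19 147.22] F [-1.9  0.8  2.8] Ftool [ 1.9  0.9 -2.8] M [-0.01  0.49 -0.06] Mtool [-0.02  0.49  0.06] yaw 92.82 tilt [ 6.e-04 -1.e-04 -1.e+00] q6 -15.6 keyz 19.32
```

drive_tool(series=[0, 0, 0, 0, 0, 0.04, 0.005, 0, 0, 0, 0, 0, 0.1, 0.005, 0, 0, 0, 0, 0, 0.16, 0.005, 0, 0, 0, 0, 0, 0.22, 0.005, 0, 0, 0, 0, 0, 0.28, 0.005, 0, 0, 0, 0, 0, 0.34, 0.005, 0, 0, 0, 0, 0, 0.4, 0.005, 0, 0, 0, 0, 0, 0.46, 0.005, 0, 0, 0, 0, 0, 0.5, 0.005, 0, 0, 0, 0, 0, 0.5, 0.005])

```text
time: 16.3
tcp_pos: [514.5, 16.8, 147.2]
orientation: [[-0.9, 0.436, 0.0], [0.436, 0.9, 0.001], [0.0, 0.001, -1.0]]
ft_force: [-3.4, 4.0, 4.6]
grip_width: 21.3
grasp_force: 100.0
```

```bash
python3 st.py
```

```text
16.3 [514.46  16.84 147.22] F [-3.4  4.   4.6] Ftool [ 4.8  2.1 -4.6] M [1.18 1.03 0.3 ] Mtool [-0.61  1.44 -0.3 ] yaw 64.18 tilt [ 1.0e-04  1.3e-03 -1.0e+00] q6 13.1 keyz 19.32
```

drive_tool(series=[0.0003, 0.0001, 0, 0, 0, 0.03, 0.005, 0.0003, 0.0001, 0, 0, 0, 0.06, 0.005, 0.0003, 0.0001, 0, 0, 0, 0.09, 0.005, 0.0003, 0.0001, 0, 0, 0, 0.12, 0.005, 0.0003, 0.0001, 0, 0, 0, 0.15, 0.005, 0.0003, 0.0001, 0, 0, 0, 0.18, 0.005, 0.0003, 0.0001, 0, 0, 0, 0.2, 0.005, 0.0003, 0.0001, 0, 0, 0, 0.21, 0.005, 0.0003, 0.0001, 0, 0, 0, 0.21, 0.005, 0.0003, 0.0001, 0, 0, 0, 0.21, 0.005])

```text
time: 17.3
tcp_pos: [514.5, 17.1, 147.2]
orientation: [[-0.79, 0.613, 0.001], [0.613, 0.79, 0.001], [0.0, 0.002, -1.0]]
ft_force: [-3.5, 4.9, 4.9]
grip_width: 20.7
grasp_force: 100.0
```

```bash
python3 st.py
```

```text
17.3 [514.46  17.07 147.23] F [-3.5  4.9  4.9] Ftool [ 5.8  1.8 -4.9] M [1.63 0.79 0.26] Mtool [-0.8   1.62 -0.26] yaw 52.19 tilt [ 6.0e-04  1.5e-03 -1.0e+00] q6 25.1 keyz 19.33
```

drive_tool(series=[0.0005, 0.0002, 0, 0, 0, 0.02, 0.005, 0.0005, 0.0002, 0, 0, 0, 0.04, 0.005, 0.0005, 0.0002, 0, 0, 0, 0.06, 0.005, 0.0005, 0.0002, 0, 0, 0, 0.08, 0.005, 0.0005, 0.0002, 0, 0, 0, 0.1, 0.005, 0.0005, 0.0002, 0, 0, 0, 0.12, 0.005, 0.0005, 0.0002, 0, 0, 0, 0.14, 0.005, 0.0005, 0.0002, 0, 0, 0, 0.14, 0.005, 0.0005, 0.0002, 0, 0, 0, 0.14, 0.005, 0.0005, 0.0002, 0, 0, 0, 0.14, 0.005])

```text
time: 18.3
tcp_pos: [514.4, 17.4, 147.2]
orientation: [[-0.696, 0.718, 0.001], [0.718, 0.696, 0.001], [0.0, 0.001, -1.0]]
ft_force: [-1.1, 5.4, 5.7]
grip_width: 21.0
grasp_force: 100.0
```

```bash
python3 st.py
```

```text
18.3 [514.37  17.37 147.2 ] F [-1.1  5.4  5.7] Ftool [ 4.7  3.  -5.7] M [1.68 0.51 0.48] Mtool [-0.8   1.56 -0.47] yaw 44.13 tilt [ 9.0e-04  1.1e-03 -1.0e+00] q6 33.2 keyz 19.3
```

drive_tool(series=[0.0003, 0.0003, 0, 0, 0, 0.02, 0.005, 0.0003, 0.0003, 0, 0, 0, 0.04, 0.005, 0.0003, 0.0003, 0, 0, 0, 0.06, 0.005, 0.0003, 0.0003, 0, 0, 0, 0.06, 0.005, 0.0003, 0.0003, 0, 0, 0, 0.06, 0.005, 0.0003, 0.0003, 0, 0, 0, 0.06, 0.005, 0.0003, 0.0003, 0, 0, 0, 0.06, 0.005, 0.0003, 0.0003, 0, 0, 0, 0.06, 0.005, 0.0003, 0.0003, 0, 0, 0, 0.06, 0.005, 0.0003, 0.0003, 0, 0, 0, 0.06, 0.005])

```text
time: 19.3
tcp_pos: [514.4, 17.6, 147.2]
orientation: [[-0.652, 0.758, 0.001], [0.758, 0.652, 0.001], [-0.0, 0.001, -1.0]]
ft_force: [-1.7, 5.2, 4.3]
grip_width: 21.0
grasp_force: 100.1
```

```bash
python3 st.py
```

```text
19.3 [514.39  17.64 147.21] F [-1.7  5.2  4.3] Ftool [ 5.1  2.1 -4.3] M [1.49 0.49 0.49] Mtool [-0.59  1.45 -0.49] yaw 40.7 tilt [ 9.e-04  8.e-04 -1.e+00] q6 36.7 keyz 19.31
```

drive_tool(series=[0.0003, 0.0002, 0, 0, 0, 0.02, 0.005, 0.0003, 0.0002, 0, 0, 0, 0.04, 0.005, 0.0003, 0.0002, 0, 0, 0, 0.06, 0.005, 0.0003, 0.0002, 0, 0, 0, 0.06, 0.005, 0.0003, 0.0002, 0, 0, 0, 0.06, 0.005, 0.0003, 0.0002, 0, 0, 0, 0.06, 0.005, 0.0003, 0.0002, 0, 0, 0, 0.06, 0.005, 0.0003, 0.0002, 0, 0, 0, 0.06, 0.005, 0.0003, 0.0002, 0, 0, 0, 0.06, 0.005, 0.0003, 0.0002, 0, 0, 0, 0.06, 0.005])

```text
time: 20.3
tcp_pos: [514.4, 17.9, 147.2]
orientation: [[-0.605, 0.796, 0.001], [0.796, 0.605, 0.0], [-0.0, 0.001, -1.0]]
ft_force: [-0.8, 4.3, 5.0]
grip_width: 21.3
grasp_force: 100.2
```

```bash
python3 st.py
python3 - <<'E'
from h import *
m=[]
for i in range(5):
    m.append(telemetry.get_obs()["wrist_torque"]); cams.grab_frame("scene")
print(np.array(m).round(3))
E
```

```text
20.3 [514.38  17.87 147.2 ] F [-0.8  4.3  5. ] Ftool [ 3.9  1.9 -5. ] M [1.41 0.39 0.63] Mtool [-0.54  1.36 -0.63] yaw 37.24 tilt [ 1.e-03  5.e-04 -1.e+00] q6 40.1 keyz 19.3
[[1.405 0.391 0.629]
 [1.373 0.34  0.617]
 [1.402 0.373 0.633]
 [1.346 0.365 0.609]
 [1.466 0.361 0.61 ]]
```

drive_tool(series=[0, 0, 0, 0, 0, -0.04, 0.005, 0, 0, 0, 0, 0, -0.08, 0.005, 0, 0, -0.0001, 0, 0, -0.12, 0.005, 0, 0, -0.0001, 0, 0, -0.16, 0.005, 0, 0, -0.0002, 0, 0, -0.2, 0.005, 0, 0, -0.0002, 0, 0, -0.24, 0.005, 0, 0, -0.0002, 0, 0, -0.28, 0.005, 0, 0, -0.0002, 0, 0, -0.32, 0.005, 0, 0, -0.0002, 0, 0, -0.34, 0.005, 0, 0, -0.0002, 0, 0, -0.34, 0.005])

```text
time: 21.55
tcp_pos: [514.1, 17.5, 147.2]
orientation: [[-0.836, 0.549, 0.0], [0.549, 0.836, -0.0], [-0.0, -0.0, -1.0]]
ft_force: [-1.7, 2.5, 5.3]
grip_width: 21.3
grasp_force: 100.0
```

```bash
python3 st.py
```

```text
21.55 [514.14  17.5  147.17] F [-1.7  2.5  5.3] Ftool [ 2.8  1.1 -5.3] M [ 0.78  0.43 -0.07] Mtool [-0.42  0.78  0.07] yaw 56.68 tilt [ 3.e-04 -2.e-04 -1.e+00] q6 20.7 keyz 19.27
```

drive_tool(series=[0.0003, 0.0001, -0.0005, 0, 0, 0, 0.005, 0.0003, 0.0001, -0.0015, 0, 0, 0, 0.005, 0.0003, 0.0001, -0.003, 0, 0, 0, 0.005, 0.0003, 0.0001, -0.005, 0, 0, 0, 0.005, 0.0003, 0.0001, -0.0075, 0, 0, 0, 0.005, 0.0003, 0.0001, -0.0105, 0, 0, 0, 0.005, 0.0003, 0.0001, -0.014, 0, 0, 0, 0.005, 0.0003, 0.0001, -0.018, 0, 0, 0, 0.005, 0.0003, 0.0001, -0.021, 0, 0, 0, 0.005, 0.0003, 0.0001, -0.022, 0, 0, 0, 0.005])

```text
time: 22.55
tcp_pos: [514.0, 17.8, 169.6]
orientation: [[-0.836, 0.549, 0.001], [0.549, 0.836, -0.0], [-0.001, 0.0, -1.0]]
ft_force: [0.0, -0.2, -4.6]
grip_width: 21.4
grasp_force: 98.8
```

```bash
python3 st.py
```

```text
22.55 [513.98  17.85 169.65] F [ 0.  -0.2 -4.6] Ftool [-0.1 -0.2  4.6] M [0.01 0.01 0.03] Mtool [-0.    0.02 -0.03] yaw 56.72 tilt [ 6.e-04 -2.e-04 -1.e+00] q6 20.7 keyz 41.75
```

drive_tool(series=[0, 0, -0.004, 0, 0, 0, 0.005, 0, 0, -0.012, 0, 0, 0, 0.005, 0, 0, -0.024, 0, 0, 0, 0.005, 0, 0, -0.038, 0, 0, 0, 0.005, 0, 0, -0.052, 0, 0, 0, 0.005, 0, 0, -0.066, 0, 0, 0, 0.005, 0, 0, -0.08, 0, 0, 0, 0.005, 0, 0, -0.092, 0, 0, 0, 0.005, 0, 0, -0.1, 0, 0, 0, 0.005, 0, 0, -0.102, 0, 0, 0, 0.005])

```text
time: 23.55
tcp_pos: [514.2, 17.8, 272.2]
orientation: [[-0.836, 0.549, 0.001], [0.549, 0.836, -0.0], [-0.001, 0.001, -1.0]]
ft_force: [-0.2, 0.5, -7.1]
grip_width: 21.1
grasp_force: 98.8
```

drive_tool(series=[0.005, 0.008, 0, 0, 0, -0.05, 0.005, 0.016, 0.025, 0, 0, 0, -0.16, 0.005, 0.032, 0.051, 0, 0, 0, -0.3, 0.005, 0.05, 0.08, 0, 0, 0, -0.44, 0.005, 0.069, 0.11, 0, 0, 0, -0.58, 0.005, 0.087, 0.139, 0, 0, 0, -0.73, 0.005, 0.104, 0.166, 0, 0, 0, -0.88, 0.005, 0.118, 0.188, 0, 0, 0, -1.02, 0.005, 0.126, 0.201, 0, 0, 0, -1.11, 0.005, 0.1285, 0.205, 0, 0, 0, -1.155, 0.005])

```text
time: 24.55
tcp_pos: [518.3, 261.5, 270.1]
orientation: [[-0.837, -0.548, -0.001], [-0.548, 0.837, 0.0], [0.001, 0.001, -1.0]]
ft_force: [0.1, -0.2, -5.4]
grip_width: 20.8
grasp_force: 98.8
```

drive_tool(series=[0, 0, 0.004, 0, 0, 0, 0.005, 0, 0, 0.012, 0, 0, 0, 0.005, 0, 0, 0.024, 0, 0, 0, 0.005, 0, 0, 0.038, 0, 0, 0, 0.005, 0, 0, 0.052, 0, 0, 0, 0.005, 0, 0, 0.066, 0, 0, 0, 0.005, 0, 0, 0.078, 0, 0, 0, 0.005, 0, 0, 0.084, 0, 0, 0, 0.005, 0, 0, 0.086, 0, 0, 0, 0.005, 0, 0, 0.086, 0, 0, 0, 0.005])

```text
time: 25.55
tcp_pos: [518.9, 259.9, 185.2]
orientation: [[-0.84, -0.543, 0.0], [-0.543, 0.84, 0.0], [-0.0, 0.0, -1.0]]
ft_force: [-0.7, 0.6, -5.8]
grip_width: 20.6
grasp_force: 98.8
```

```bash
python3 st.py
python3 - <<'E'
from h import *
import cv2
a=cams.grab_frame("wrist"); cv2.imwrite("pics/w5.png",cv2.resize(a[130:430,200:460],(520,600),interpolation=cv2.INTER_CUBIC)[:,:,::-1])
E
```

```text
25.55 [518.91 259.85 185.17] F [-0.7  0.6 -5.8] Ftool [0.3 0.9 5.8] M [-0.04  0.01  0.  ] Mtool [ 0.03  0.03 -0.  ] yaw 122.9 tilt [ 2.e-04  1.e-04 -1.e+00] q6 -19.2 keyz 57.27
```

View pics/w5.png

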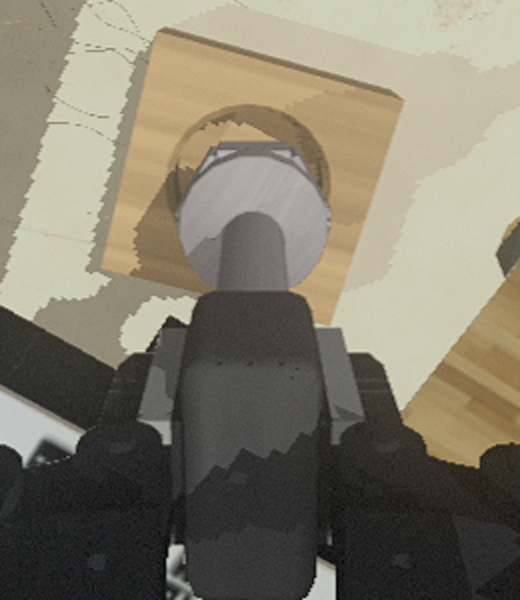

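drive_tool(series=[0, 0, 0.004, 0, 0, 0, 0.005, 0, 0, 0.012, 0, 0, 0, 0.005, 0, 0, 0.02, 0, 0, 0, 0.005, 0, 0, 0.024, 0, 0, 0, 0.005, 0, 0, 0.027, 0, 0, 0, 0.005, 0, 0, 0.03, 0, 0, 0, 0.005, 0, 0, 0.033, 0, 0, 0, 0.005, 0, 0, 0.036, 0, 0, 0, 0.005, 0, 0, 0.038, 0, 0, 0, 0.005, 0, 0, 0.038, 0, 0, 0, 0.005])

```text
time: 26.6
tcp_pos: [518.7, 259.8, 146.8]
orientation: [[-0.84, -0.543, -0.0], [-0.543, 0.84, 0.0], [0.0, 0.0, -1.0]]
ft_force: [-0.7, 0.0, -5.4]
grip_width: 21.2
grasp_force: 98.9
```

```bash
python3 st.py
```

```text
26.6 [518.72 259.8  146.8 ] F [-0.7  0.  -5.4] Ftool [0.6 0.4 5.4] M [-0.02  0.03  0.02] Mtool [ 0.    0.04 -0.02] yaw 122.9 tilt [-3.e-04  0.e+00 -1.e+00] q6 -19.2 keyz 18.9
```

In the pocket with no side contact; 11 mm left to the floor.

drive_tool(series=[0, 0, 0.002, 0, 0, 0, 0.005, 0, 0, 0.004, 0, 0, 0, 0.005, 0, 0, 0.006, 0, 0, 0, 0.005, 0, 0, 0.008, 0, 0, 0, 0.005, 0, 0, 0.0095, 0, 0, 0, 0.005, 0, 0, 0.0102, 0, 0, 0, 0.005, 0, 0, 0.0107, 0, 0, 0, 0.005, 0, 0, 0.011, 0, 0, 0, 0.005, 0, 0, 0.0111, 0, 0, 0, 0.005, 0, 0, 0.0111, 0, 0, 0, 0.005])

```text
time: 27.6
tcp_pos: [518.9, 259.8, 136.1]
orientation: [[-0.84, -0.543, 0.0], [-0.543, 0.84, 0.0], [-0.0, -0.0, -1.0]]
ft_force: [-0.1, 0.9, -5.3]
grip_width: 21.2
grasp_force: 98.9
```

```bash
python3 st.py
```

```text
27.6 [518.94 259.82 136.1 ] F [-0.1  0.9 -5.3] Ftool [-0.5  0.8  5.3] M [ 0.02 -0.02  0.02] Mtool [-0.01 -0.03 -0.02] yaw 122.9 tilt [ 2.e-04  1.e-04 -1.e+00] q6 -19.2 keyz 8.2
```

drive_tool(series=[0, 0, 0.0002, 0, 0, 0, 0.005, 0, 0, 0.0004, 0, 0, 0, 0.005, 0, 0, 0.0005, 0, 0, 0, 0.005, 0, 0, 0.0005, 0, 0, 0, 0.005, 0, 0, 0.0005, 0, 0, 0, 0.023, 0, 0, 0.0005, 0, 0, 0, 0.03, 0, 0, 0.0005, 0, 0, 0, 0.04, 0, 0, 0.0005, 0, 0, 0, 0.055, 0, 0, 0.0005, 0, 0, 0, 0.07, 0, 0, 0.0005, 0, 0, 0, 0.07], grip_force=40)

```text
time: 28.6
tcp_pos: [518.9, 259.8, 135.6]
orientation: [[-0.84, -0.543, 0.0], [-0.543, 0.84, 0.0], [-0.0, -0.0, -1.0]]
ft_force: [0.3, 0.4, 0.5]
grip_width: 69.9
grasp_force: 0.0
```

drive_tool(series=[0, 0, 0, 0, 0, 0, 0.07, 0, 0, -0.01, 0, 0, 0, 0.07, 0, 0, -0.025, 0, 0, 0, 0.07, 0, 0, -0.045, 0, 0, 0, 0.07, 0, 0, -0.065, 0, 0, 0, 0.07, 0, 0, -0.085, 0, 0, 0, 0.07, 0, 0, -0.105, 0, 0, 0, 0.07, 0, 0, -0.12, 0, 0, 0, 0.07, 0, 0, -0.125, 0, 0, 0, 0.07, 0, 0, -0.125, 0, 0, 0, 0.07])

```text
time: 29.6
tcp_pos: [519.4, 259.9, 262.1]
orientation: [[-0.84, -0.543, 0.002], [-0.543, 0.84, 0.001], [-0.002, -0.001, -1.0]]
ft_force: [0.5, -0.0, -0.2]
grip_width: 70.1
grasp_force: 0.0
```

```bash
python3 st.py
python3 - <<'E'
from h import *
import cv2
a=cams.grab_frame("wrist"); b=cams.grab_frame("scene")
o=np.hstack([cv2.resize(a[120:320,230:430],(400,400)),cv2.resize(b[240:440,150:350],(400,400))]); cv2.imwrite("pics/w6.png",o[:,:,::-1])
E
```

```text
29.6 [519.41 259.94 262.05] F [ 0.5 -0.  -0.2] Ftool [-0.4 -0.3  0.2] M [-0.03 -0.03 -0.02] Mtool [ 0.04 -0.01  0.02] yaw 122.9 tilt [ 2.2e-03  6.0e-04 -1.0e+00] q6 -19.2 keyz 134.15
```

View pics/w6.png

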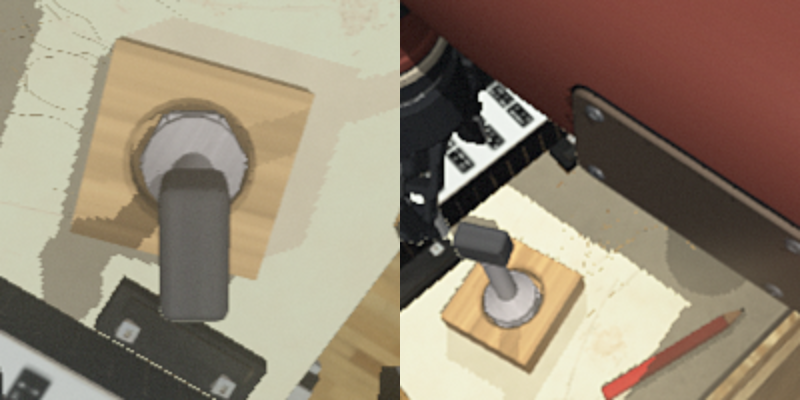

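The key stands upright in its stand, centred in the pocket (wrist view, left panel, about (195,158)), and the gripper is clear of it. Handing in.

```bash
python3 -c "
from bench import job_done
print(job_done())"
```

```text
the job is handed in; nothing more can be done
None
```

I seated the larger key on the nut with about 8 N, turned it clockwise until the wrist torque rose from about 0.3 to 0.6 N m (taken as the stop; spindle wound to an estimated 0.31 rad), then let it spring back and stood the key upright in its stand; I handed in at about 30 s, with no verdict shown.

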